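Complete the foam-lined service kit

ROBOT

A 6-joint arm with a two-finger parallel gripper is mounted at the origin on the work surface. World frame = base frame: x ahead of the robot, y to its left, z up, the work surface at z = 0. Lengths are in m, angles in degrees, forces in N, time in s.
With the tool pointing down it reaches from about 0.4 to 0.825 m from the base axis. Payload 7 kg.
Tool frame: the origin (TCP) lies midway between the tips of the shut fingers; the grasp point (between the pads) lies 19 mm behind it; z points along the fingers, x is the direction in which the jaws open and shut, and the axes are right-handed (so a half turn about z gives the same grasp; the last joint's range is limited). The gripper opens to 88 mm and grips with 3 to 60 N. Pads are 19 mm wide; open, the fingers measure 130 mm over their backs; the gripper's body (78 mm by 193 mm) begins 47 mm behind the grasp point.
Start: joints at [80.449, 20.546, 0.682, 0, -70.136, -16.507], TCP at [0.297, 0.606, 0.227] pointing down, gripper open.
Joint ranges: [-176.03, 176.03], [-82.01, 121.73], [-58.28, 71.71], [-173.87, 95.51], [-174.79, -0.11], [-173.66, 173.66]. Speed limits (degrees/s): [136.94, 136.94, 172.46, 180, 180, 180].

INTERFACE

Orientations are given as [roll, pitch, yaw] about the fixed x, y, z axes, in that order (R = Rz(yaw) Ry(pitch) Rx(roll)).
In Python, from plant import ctrl, vision, nets gives the robot as it stands.
- The arm moves only by the shell command python3 -m jog 'ROWS'. ROWS is text: rows parted by semicolons, each of 7 numbers parted by spaces: the turn, a rotation vector about the tool's x, y, z in units of 0.1 rad (1.0 is 0.1 rad), then the shift along the tool's x, y, z in units of 4 cm (1.0 is 4 cm), then the opening, from -1 (shut) to 1 (fully open). In form: rx ry rz x y z jaw; .... A call has 1 to 8 rows; each row shifts and turns the commanded pose from where the row before left it, along the tool's axes as they then stand; what a row does not reach is not made up. A row lasts 1/8 s, in which the tool goes at most 62.5 mm and 10.7 degrees, less where a joint would pass 70% of its speed; a pose out of reach is approached as far as the arm can. A call with a number of a shift or a turn outside -1 to 1 is refused whole. A call with a gripper value outside its range is refused whole. The fingers move at their own pace and stop on an object; the grip force is fixed at half the most. Time passes only in rows, so rows that do not move let the fingers close. It gives the time, the measured TCP pose, the force and the opening at its end, in the units of the state.
- ctrl.get_obs(): the state, without advancing time (a new reading comes with each control period).
- vision.snapshot(name): name is "scene" or "top" or "wrist"; returns (picture, depth): 384x512x3 uint8, red, green, blue; 384x512 float32, m along the optical axis (not along the pixel's ray), 0 where there is no reading.
- vision.camera_info(name): a dict with "camera_matrix" (3x3 intrinsics, pixels), "camera_from_world" (4x4, takes a point from world to camera coordinates); the wrist camera has in their place "tool_from_camera" (4x4, takes a point from camera to tool coordinates, whose origin is the TCP and whose axes are the tool frame's). Camera axes: x right, y down, z forward; pixel columns grow to the right and rows downward; lengths in m; the calibration is good to about 2 mm. A picture is of the moment at which its call begins: read the wrist's pose just before it. camera_info takes no time and is no camera call.
- ctrl.close_job(): hands the job in, once; it reports no verdict.
Trained networks look in the newest picture that a camera, given by its name, has taken for a name from the list of things; names that differ only in an ending like _2 or _b are one class to them, and where a whole thing is asked for, a point or a joint stands for the part that bears it (a point fixed in the world has none). Each returns a list of dicts, best first, with "score" (0 to 1); they miss things now and then, are a little off and sometimes report something else, mostly with a low value. They report only what shows in the picture. A call takes as long as a camera call. They do not tell look-alikes from the thing itself.
- nets.boxes_of(target, camera): "location" ([x, y, z] in m, in world coordinates, good to about 4 mm: the middle of the surface that is visible of it).
The state is a dict: "clock": time; "joint_pos": joint angles; "qvel": joint speeds; "tau": joint torques, N m; "tool_pos": TCP position; "orientation": TCP orientation; "force": force on the tool from outside, world axes, zero at the start; "moment": the same for the moment, N m; "opening": finger opening in m.
Only numpy, scipy, OpenCV 4.12 (cv2) and the standard library are available. Lean on these libraries where they do the work, as an engineer would, in place of code of your own. Each camera call takes 0.05 s, during which the arm holds its last target.

TASK

Finish packing the service kit: lay the right-angle lamp from the bench into its empty L-shaped pocket in the foam, the one way round that fits, and press it down until it is fully home at both ends. The pliers were only dropped into their pocket and still stand high: press them fully home at both ends too. Leave the other things on the bench where they are.

Things in the scene. Friction and masses are not known exactly. Their poses are not given: they have to be found in the camera images.
- case: Black case 204 x 220 mm (its x, y), fixed, filled with grey foam. Origin: centre of its underside, z up. Rim 36 mm, foam top 33 mm above the bench. Pockets along its x: the empty L-shaped one for the lamp (-y side), a stepped one holding the pliers (middle), and a seated, fixed screwdriver (+y side, 1.5 mm above the foam).
- lamp_pocket (a point): Where the lamp's origin belongs seen from above, at foam-top height. The lamp goes in with its x and y along the case's x and y (no half turn). Pocket: the lamp's outline plus 2 mm all round. Its unpressed floor is 9 mm below the foam top: the lamp first rests with its top 46 mm above the bench; home, its top is 36 mm above the bench, 3 mm above the foam.
- pliers_pocket (a point): Where the pliers' origin belongs seen from above, at foam-top height; the pliers' x lies along the case's x. About 2 mm of play all round. Their top is 46 mm above the bench at the start and 36 mm above it (3 mm above the foam) when home.
- lamp: Loose black L-shaped inspection lamp lying flat, 22 mm high, flat top, 0.16 kg. Origin: centre of underside of its straight body (x -60 to 60, y -12 to 12 mm). Head at the +x end: x 26 to 60, y 12 to 34 mm, lens in its +y face. Grip the straight body across its 24 mm width at x -20 to 5 mm, fingertips at most 10 mm below its top, or they meet the foam before the lamp rests in its pocket.
- lamp_tail (a point): Point on the lamp's top face at x = -42, y = 0 mm of the lamp: the place to press its tail end.
- lamp_head (a point): Point on the lamp's top face at x = +43, y = +6 mm of the lamp: the place to press its head end.
- pliers: Loose pliers, steel jaws, black rubber handles, 18 mm high, flat top, 0.2 kg, lying in their pocket on its unpressed floor. Origin on the underside, z up. Jaws to x = 70 mm (22 mm wide), pivot 32 mm across at x = 16 mm, two handles 15 mm wide, diverging to x = -78 mm, 44 mm wide overall there.
- pliers_jaw (a point): Point on top of the pliers' jaws at x = +50 mm: the place to press the jaw end.
- pliers_handle (a point): Point midway between the two handles at the height of their tops, x = -50 mm: the place to press the handle end, with something wide enough across the handles (the pliers' y) to bear on both; there the handles' inner edges are 9 mm apart and their outer edges 39 mm.
- pad_lamp_tail (a joint): Foam plug (darker grey) that is the floor of the lamp's pocket under the lamp's tail, x -62 to -20 mm of the lamp. 0 = standing high (m), 0.010 = pressed home against a solid stop. Yields under about 5 N on the plug (press with 7 to 12 N over that end of the lamp), stays where pressed, does not rise again.
- pad_lamp_head (a joint): The same kind of plug under the lamp's head end, x 20 to 62 mm of the lamp.
- pad_pliers_handle (a joint): The same kind of plug under the pliers' handles, x -82 to -25 mm of the pliers.
- pad_pliers_jaw (a joint): The same kind of plug under the pliers' jaws, x 25 to 72 mm of the pliers.
- bracket: Bystander near the lamp: small loose steel angle bracket, 50 x 30 mm, 25 mm high. Origin: centre of underside.
- small_carton: Bystander: small white carton with a green band, 50 x 70 x 45 mm high. Origin: centre of underside.
- tape_measure: Bystander: grey tape measure, 40 x 44 x 30 mm high. Origin: centre of underside.
- tape_roll: Bystander: brown roll of packing tape, 100 mm across, 45 mm high. Origin: centre of underside.
- screw_jar: Bystander: clear jar with black cap, 66 mm across, 80 mm high. Origin: centre of underside.
- parts_tray: Bystander: small open cardboard tray, 100 x 130 x 40 mm high. Origin: centre of underside.
There are look-alikes about, which are no part of the job. Leave any turquoise look-alike of the lamp alone. Leave any purple look-alike of the pliers alone.

How it is judged (in metres and radians):
At the end, for the whole second after the job is handed in: Lamp and pliers lie upright in their pockets, each within 6 mm and 0.08 rad of its place; lamp tail and head, pliers' jaw and handle points all less than 39 mm above the case's underside (at most 3 mm short of home); both released and at rest; bystanders moved under 30 mm (z of each of lamp_tail, lamp_head, pliers_jaw, pliers_handle in the frame of case below 0.039 m and horizontal distance between lamp and lamp_pocket below 0.006 m and horizontal distance between pliers and pliers_pocket below 0.006 m and angle between the x axis of each of lamp, pliers and the x axis of case, either way round below 0.08 rad and angle between each of lamp, pliers's own z axis and vertical below 0.15 rad and linear speed of each of lamp, pliers below 0.01 m/s); the robot touches nothing.
It fails at once if a bystander is moved more than 30 mm (distance of any of bracket, small_carton, tape_measure, tape_roll, screw_jar, parts_tray from where it was at the start of the episode above 0.03 m).
It also fails if it takes over 58 s, if anything falls off the work surface, if the arm or the gripper's body presses on something with over 40 N, if the wrist force passes 120 N, or if a joint passes its speed limit or range.

## Working session

There is one attempt and no reset: what is moved stays moved. The work goes in short steps, Python scripts to look and compute and a shell command to move; the robot and the scene stay as the last step left them, time stands still between calls to the robot, and variables do not carry over. Pictures are saved under pics/ and viewed, and the job is handed in when it is done.

```bash
ls; mkdir -p pics; cat > h.py <<'E'
import numpy as np, cv2
from plant import ctrl, vision, nets
from scipy.spatial.transform import Rotation as R
def save(n,p,crop=None,s=1):
    im=p[:,:,::-1]
    if crop: r0,r1,c0,c1=crop; im=im[r0:r1,c0:c1]
    cv2.imwrite('pics/'+n+'.png',cv2.resize(im,None,fx=s,fy=s,interpolation=cv2.INTER_CUBIC))
def world(cam,d,obs=None):
    ci=vision.camera_info(cam);K=np.array(ci['camera_matrix'])
    v,u=np.mgrid[0:384,0:512]
    P=np.stack([(u-K[0,2])*d/K[0,0],(v-K[1,2])*d/K[1,1],d,np.ones_like(d)],-1)
    if cam=='wrist':
        T=np.eye(4);T[:3,:3]=R.from_euler('xyz',obs['orientation'],degrees=True).as_matrix();T[:3,3]=obs['tool_pos']
        M=T@np.array(ci['tool_from_camera'])
    else: M=np.linalg.inv(np.array(ci['camera_from_world']))
    return (P@M.T)[...,:3]
E
python3 - <<'E'
from h import *
o=ctrl.get_obs();print(o)
for n in ['scene','top']:
    p,d=vision.snapshot(n);save(n,p,s=1.5);np.savez(n,p=p,d=d,w=world(n,d))
for t in ['lamp','case','pliers','bracket']:
    for r in nets.boxes_of(t,'top')[:4]: print(t,r)
E
```

```text
pics
{'clock': 0.0, 'joint_pos': array([ 8.04486224e+01,  2.05909568e+01,  6.33476965e-01, -2.01539560e-02,
       -7.01375807e+01, -1.65065508e+01]), 'qvel': array([-0.03398247, -0.05178889,  0.00040126, -0.02583509,  0.02384987,
       -0.02573721]), 'tau': array([ 2.79076034e-03, -5.82726574e+01,  2.93047732e+01,  6.99658647e+00,
        6.97416253e-03, -1.46059956e-04]), 'tool_pos': array([0.29632395, 0.60591797, 0.22562575]), 'orientation': array([-1.79991154e+02, -9.65263130e-02, -1.16064799e+02]), 'force': array([ 0.13581479, -0.41663067, -0.39304102]), 'moment': array([-0.0071385 ,  0.00342659, -0.01684543]), 'opening': 0.08761610618205562}
lamp {'location': [0.529, -0.1804, 0.0207], 'score': 0.86}
lamp {'location': [0.5368, -0.3465, 0.0214], 'score': 0.68}
lamp {'location': [0.6774, -0.1695, 0.0196], 'score': 0.57}
case {'location': [0.528, 0.1731, 0.0303], 'score': 0.85}
pliers {'location': [0.2718, 0.227, 0.0209], 'score': 0.63}
pliers {'location': [0.5148, 0.2068, 0.0429], 'score': 0.6}
bracket {'location': [0.4301, -0.22, -0.0018], 'score': 0.53}
bracket {'location': [0.6448, -0.4581, 0.0828], 'score': 0.47}
bracket {'location': [0.5301, 0.1796, 0.0322], 'score': 0.45}
```

View pics/top.png

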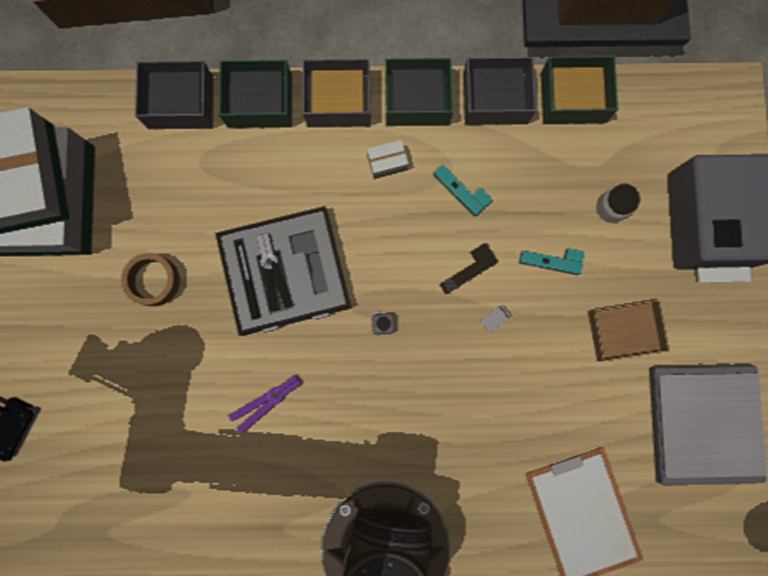

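View pics/scene.png

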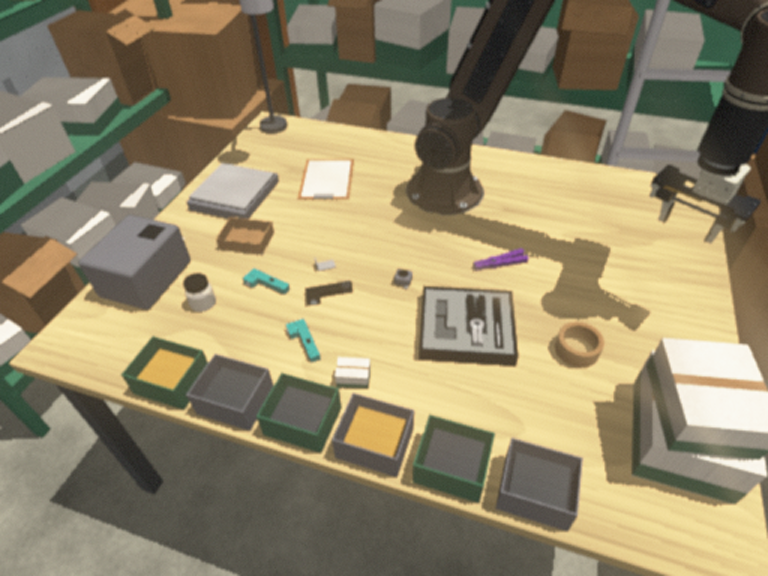

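```bash
python3 - <<'E'
import numpy as np,cv2
from h import *
ci=vision.camera_info('top');K=np.array(ci['camera_matrix']);M=np.array(ci['camera_from_world'])
for n,q in dict(l1=[.529,-.1804,.0207],l2=[.5368,-.3465,.0214],l3=[.6774,-.1695,.0196],case=[.528,.1731,.03],p1=[.2718,.227,.02],p2=[.5148,.2068,.043],b1=[.4301,-.22,0]).items():
    c=K@(M@np.r_[q,1])[:3];print(n,1.5*c[:2]/c[2], c[2])
print(K)
E
```

```text
l1 [472.1366747  266.93943358] 1.3174660929239443
l2 [556.56672883 261.53659095] 1.3204385357402617
l3 [464.19665058 192.91524042] 1.3352695918567667
case [290.39530007 269.87194938] 1.3021977924497197
p1 [262.90588488 404.47287143] 1.2820645752034625
p2 [271.78856384 276.155569  ] 1.287217490079988
b1 [492.42259284 317.71260891] 1.3274330098396192
[[448.87968254   0.         263.10384054]
 [  0.         448.87968254 185.52778746]
 [  0.           0.           1.        ]]
```

```bash
python3 - <<'E'
import numpy as np,cv2
from h import *
z=np.load('top.npz');p=z['p']
a=cv2.resize(p[130:230,140:240],None,fx=4,fy=4,interpolation=cv2.INTER_CUBIC)
b=cv2.resize(p[130:230,270:370],None,fx=4,fy=4,interpolation=cv2.INTER_CUBIC)
cv2.imwrite('pics/crop1.png',np.hstack([a,b])[:,:,::-1])
w=z['w'];print('table z',np.median(w[220:240,350:380,2]))
# lamp mask
hsv=p.astype(int).sum(2)
for name,(r0,r1,c0,c1) in dict(lamp=(155,200,288,335)).items():
    m=np.zeros(hsv.shape,bool);m[r0:r1,c0:c1]=(w[r0:r1,c0:c1,2]>0.012)
    q=w[m];print(name,len(q),q.mean(0),np.percentile(q[:,2],[10,50,90]))
    rect=cv2.minAreaRect((q[:,:2]*1000).astype(np.float32));print(rect, cv2.boxPoints(rect))
m=np.zeros(hsv.shape,bool);m[130:230,138:240]=(w[130:230,138:240,2]>0.025)
q=w[m];print(len(q),np.percentile(q[:,2],[10,50,90]));print(cv2.minAreaRect((q[:,:2]*1000).astype(np.float32)))
E
```

```text
table z 0.0001363709482946618
lamp 441 [ 0.52391337 -0.17525849  0.04531374] [0.01802413 0.02184603 0.02567268]
((470.26300048828125, -105.57089233398438), (47.44347381591797, 293.0573425292969), 38.889503479003906) [[ 359.80527    -6.412097]
 [ 543.7927   -234.51567 ]
 [ 580.7207   -204.72969 ]
 [ 396.73328    23.373886]]
4772 [0.0292105  0.03383409 0.04279747]
((481.481201171875, 156.5496368408203), (312.2660217285156, 260.64569091796875), 13.401572227478027)
```

View pics/crop1.png

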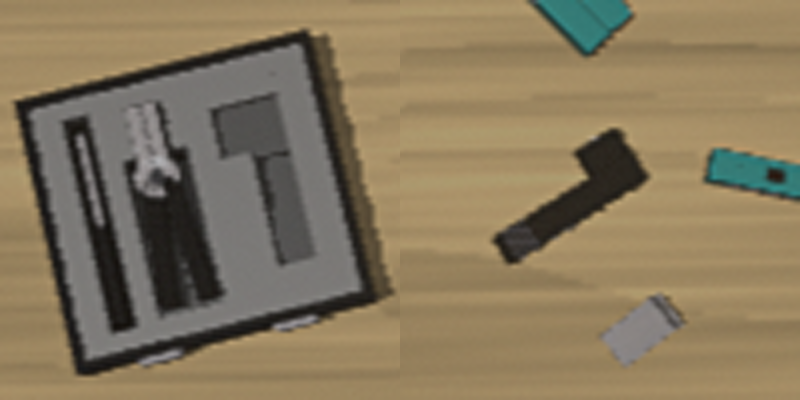

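The task lamp is the black L at top-image (470,267): its size matches and its head is on its +y side. The L's at (462,190) and (552,261) are turquoise look-alikes. The real pliers are the steel and black pair in the case at (272,275); the purple pair at (265,404) is a look-alike. The empty L pocket is at (312,262).

```bash
cat >> h.py <<'E'
def togo(xyz,yaw):
    """shift in current tool axes, in units of 4cm, and turn about z in 0.1rad units"""
    o=ctrl.get_obs();Rm=R.from_euler('xyz',o['orientation'],degrees=True)
    d=Rm.inv().apply(np.array(xyz)-o['tool_pos'])/.04
    Rt=R.from_euler('xyz',[180,0,yaw],degrees=True)
    rv=(Rm.inv()*Rt).as_rotvec()/.1
    # shift if turn is made first
    d2=Rt.inv().apply(np.array(xyz)-o['tool_pos'])/.04
    print('t',round(o['clock'],2),'turn',rv.round(2),'shift now',d.round(3),'shift after turn',d2.round(3))
E
python3 - <<'E'
from h import *
ci=vision.camera_info('wrist');print(np.array(ci['tool_from_camera']).round(4),ci['camera_matrix'])
togo([.46,.16,.25],-76)
E
```

```text
[[ 1.000e+00 -4.000e-04 -5.000e-04  2.000e-04]
 [ 5.000e-04  9.517e-01  3.072e-01 -8.450e-02]
 [ 3.000e-04 -3.072e-01  9.517e-01 -1.574e-01]
 [ 0.000e+00  0.000e+00  0.000e+00  1.000e+00]] [[323.8681646    0.         255.23003807]
 [  0.         323.8681646  185.61686361]
 [  0.           0.           1.        ]]
t 0.3 turn [ 0.   -0.01 -6.99] shift now [ 8.227 -8.574 -0.589] shift after turn [11.814 -1.268 -0.594]
```

```bash
python3 -m jog '0 0 -1 0 0 0 1;0 0 -1 0 0 0 1;0 0 -1 0 0 0 1;0 0 -1 0 0 0 1;0 0 -1 0 0 0 1;0 0 -1 0 0 0 1;0 0 -1 0 0 0 1'; python3 - <<'E'
from h import *
togo([.56,.17,.22],-76)
E
```

```text
clock: 1.18
tool_pos: [0.2965, 0.6063, 0.2265]
orientation: [180.0, -0.0, -75.8]
force: [-0.6, 0.4, 0.9]
opening: 0.0876
t 1.18 turn [ 0.   -0.    0.04] shift now [12.193 -3.703  0.163] shift after turn [12.177 -3.753  0.162]
```

```bash
python3 -m jog '0 0 0 1 -.3 0 1;0 0 0 1 -.3 0 1;0 0 0 1 -.3 0 1;0 0 0 1 -.3 0 1;0 0 0 1 -.3 0 1;0 0 0 1 -.3 0 1;0 0 0 1 -.3 0 1;0 0 0 1 -.3 0 1';python3 -m jog '0 0 0 1 -.3 0 1;0 0 0 1 -.3 0 1;0 0 0 1 -.3 0 1;0 0 0 1 -.3 0 1;0 0 0 0 0 0 1;0 0 0 0 0 0 1'; python3 - <<'E'
from h import *
o=ctrl.get_obs()
p,d=vision.snapshot('wrist');save('w1',p,s=1.5);np.savez('w1',p=p,d=d,w=world('wrist',d,o))
for t in ['case','pliers','lamp_pocket','pliers_pocket','pad_lamp_head','pad_lamp_tail','pliers_jaw','pliers_handle']:
    for r in nets.boxes_of(t,'wrist')[:2]: print(t,r)
print(ctrl.get_obs()['clock'],o['tool_pos'])
E
```

```text
clock: 2.17
tool_pos: [0.4679, 0.318, 0.2267]
orientation: [-180.0, 0.0, -75.9]
force: [0.4, 1.1, 0.4]
opening: 0.0877
clock: 2.92
tool_pos: [0.5527, 0.1756, 0.2265]
orientation: [180.0, 0.0, -76.0]
force: [-1.0, -0.0, 0.0]
opening: 0.0877
case {'location': [0.545, 0.1791, 0.0356], 'score': 0.57}
pliers {'location': [0.5286, 0.2106, 0.0451], 'score': 0.97}
pliers {'location': [0.2881, 0.2192, 0.0208], 'score': 0.71}
lamp_pocket {'location': [0.5508, 0.1792, 0.0343], 'score': 0.57}
pliers_pocket {'location': [0.547, 0.18, 0.0302], 'score': 0.74}
pad_lamp_head {'location': [0.5848, 0.1475, 0.024], 'score': 0.55}
pad_lamp_tail {'location': [0.5069, 0.1152, 0.024], 'score': 0.65}
pad_lamp_tail {'location': [0.5822, 0.1504, 0.0266], 'score': 0.41}
pliers_jaw {'location': [0.2901, 0.2153, 0.0119], 'score': 0.94}
pliers_jaw {'location': [0.5296, 0.2148, 0.0432], 'score': 0.74}
pliers_handle {'location': [0.2902, 0.221, 0.0167], 'score': 0.79}
3.375 [0.55268743 0.1755551  0.22647973]
```

View pics/w1.png

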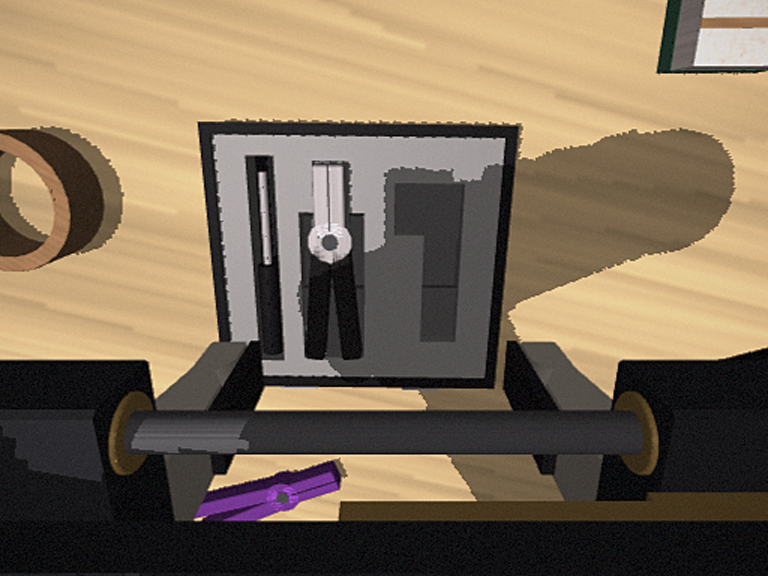

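```bash
cat >> h.py <<'E'
def rectify(p,obs,c,yaw,z,half=(.13,.13),res=.0005,cam='wrist'):
    """orthophoto on plane z: image up = dir yaw, left = yaw+90, centred at c"""
    ci=vision.camera_info(cam);K=np.array(ci['camera_matrix'])
    if cam=='wrist':
        T=np.eye(4);T[:3,:3]=R.from_euler('xyz',obs['orientation'],degrees=True).as_matrix();T[:3,3]=obs['tool_pos']
        M=np.linalg.inv(T@np.array(ci['tool_from_camera']))
    else: M=np.array(ci['camera_from_world'])
    nh,nw=int(2*half[0]/res),int(2*half[1]/res)
    r,q=np.mgrid[0:nh,0:nw]
    a=half[0]-r*res; b=half[1]-q*res
    cy,sy=np.cos(np.radians(yaw)),np.sin(np.radians(yaw))
    W=np.stack([c[0]+a*cy-b*sy,c[1]+a*sy+b*cy,np.full(a.shape,z),np.ones(a.shape)],-1)@M.T
    uv=W[...,:3]@K.T
    return cv2.remap(p,(uv[...,0]/uv[...,2]).astype(np.float32),(uv[...,1]/uv[...,2]).astype(np.float32),cv2.INTER_CUBIC)
E
python3 - <<'E'
from h import *
z=np.load('w1.npz');o=dict(orientation=[180,0,-76],tool_pos=[.5527,.1756,.2265])
im=rectify(z['p'],o,[.545,.175],14,.033)
im=np.clip(im.astype(float)*1.7,0,255).astype(np.uint8)
for k in range(0,520,40):
    cv2.line(im,(k,0),(k,5),(255,0,0),1);cv2.line(im,(0,k),(5,k),(255,0,0),1)
save('r1',im,s=1.15)
w=z['w'];p=z['p']
# foam height
print(np.nanmedian(w[95:105,280:320,2]), w[200:215,290:300].reshape(-1,3).mean(0))
E
```

```text
0.0323405136588272 [0.50680096 0.11517527 0.02316937]
```

View pics/r1.png

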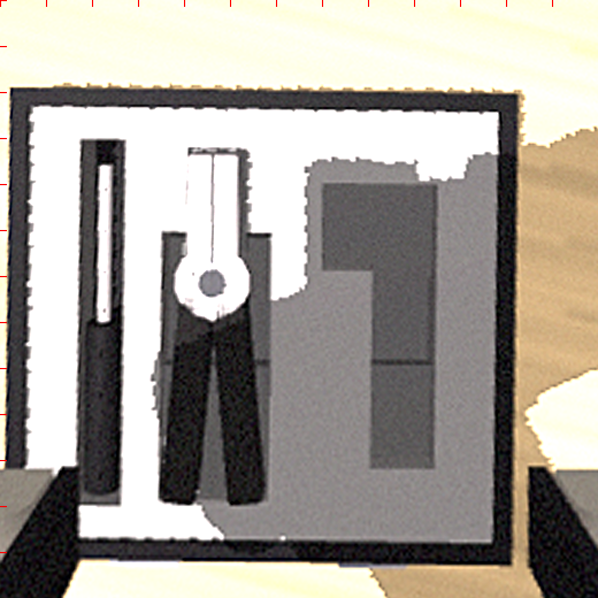

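```bash
python3 - <<'E'
from h import *
z=np.load('w1.npz');o=dict(orientation=[180,0,-76],tool_pos=[.5527,.1756,.2265])
im=rectify(z['p'],o,[.545,.175],13.3,.046)
im=np.clip(im.astype(float)*1.3,0,255).astype(np.uint8)
save('r2',im[40:480,100:300],s=1.3)
def wpt(px,py,yaw=13.3,c=(.545,.175),off=(100,40),s=1.3,half=.13):
    a=half-(py/s+off[1])*.0005;b=half-(px/s+off[0])*.0005
    t=np.radians(yaw);return c[0]+a*np.cos(t)-b*np.sin(t),c[1]+a*np.sin(t)+b*np.cos(t)
E

```

```text
(no output)
```

View pics/r2.png

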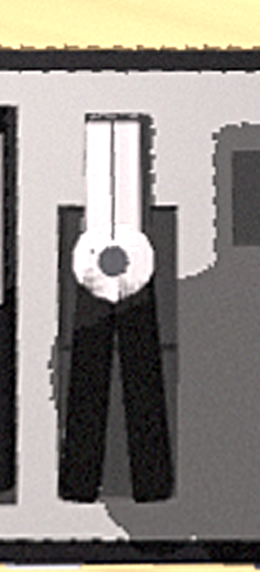

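```bash
python3 - <<'E'
from h import *
def wpt(px,py,yaw=13.3,c=(.545,.175),off=(100,40),s=1.3,half=.13):
    a=half-(py/s+off[1])*.0005;b=half-(px/s+off[0])*.0005
    t=np.radians(yaw);return c[0]+a*np.cos(t)-b*np.sin(t),c[1]+a*np.sin(t)+b*np.cos(t)
for n,q in dict(jaw=(114,173),orig=(115,302.6),handle=(116,432.6)).items(): print(n,np.round(wpt(*q),4))
togo([*wpt(116,432.6),.065],-76.7)
E

```

```text
jaw [0.579  0.2202]
orig [0.5306 0.2083]
handle [0.482  0.1965]
t 3.38 turn [-0.    0.    0.14] shift now [-0.924  1.589  4.041] shift after turn [-0.902  1.601  4.041]
```

```bash
python3 -m jog '0 0 .14 -.9 .8 0 -1;0 0 0 0 .8 .8 -1;0 0 0 0 0 1 -1;0 0 0 0 0 .8 -1;0 0 0 0 0 .8 -1;0 0 0 0 0 .5 -1;0 0 0 0 0 0 -1;0 0 0 0 0 0 -1'; python3 - <<'E'
from h import *
o=ctrl.get_obs();p,d=vision.snapshot('wrist');save('w2',p,s=1.5)
p,d=vision.snapshot('scene');save('s2',p,(170,260,250,380),s=5)
togo([.482,.1965,.046],-76.7)
E
```

```text
clock: 4.38
tool_pos: [0.4823, 0.1959, 0.0714]
orientation: [-179.9, 0.0, -76.7]
force: [0.5, -0.0, -0.3]
opening: 0.0133
t 4.47 turn [-0.02  0.01 -0.01] shift now [-0.013  0.009  0.643] shift after turn [-0.014  0.008  0.643]
```

View pics/w2.png

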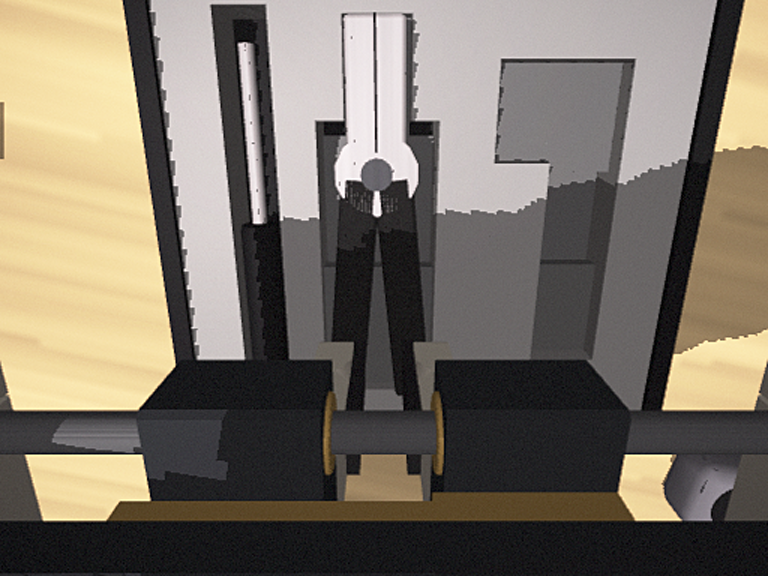

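View pics/s2.png

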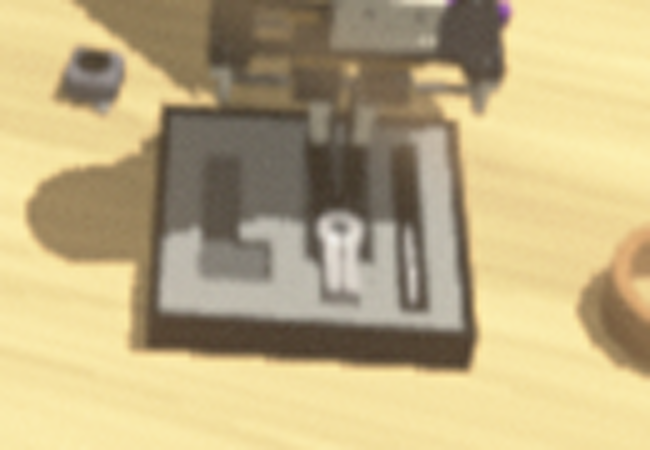

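```bash
python3 -m jog '0 0 0 0 0 .3 -.68;0 0 0 0 0 .3 -.68;0 0 0 0 0 0 -.68';python3 -m jog '0 0 0 0 0 .1 -.68;0 0 0 0 0 .05 -.68;0 0 0 0 0 .05 -.68;0 0 0 0 0 0 -.68';python3 -m jog '0 0 0 0 0 .05 -.68;0 0 0 0 0 .05 -.68;0 0 0 0 0 0 -.68'
```

```text
clock: 4.85
tool_pos: [0.4814, 0.1952, 0.0455]
orientation: [179.9, -0.0, -76.8]
force: [0.1, -0.3, 0.1]
opening: 0.014
clock: 5.35
tool_pos: [0.4811, 0.195, 0.0387]
orientation: [179.9, -0.0, -76.8]
force: [-3.9, -1.0, 6.2]
opening: 0.0139
clock: 5.72
tool_pos: [0.4823, 0.1955, 0.0359]
orientation: [-179.9, -0.0, -76.7]
force: [-3.8, -2.0, 14.5]
opening: 0.0137
```

```bash
python3 -m jog '0 0 0 0 0 .04 -.68;0 0 0 0 0 0 -.68';python3 -m jog '0 0 0 0 0 -.4 -.68;0 0 0 0 0 -.4 -1;0 0 0 0 0 0 -1'; python3 - <<'E'
from h import *
togo([.579,.2202,.055],-76.7)
E
```

```text
clock: 5.98
tool_pos: [0.4823, 0.1956, 0.0355]
orientation: [-179.9, -0.0, -76.7]
force: [-9.2, -3.3, 30.1]
opening: 0.0139
clock: 6.35
tool_pos: [0.4824, 0.196, 0.0659]
orientation: [-179.9, 0.1, -76.7]
force: [-0.3, -0.6, -0.4]
opening: 0.0016
t 6.35 turn [-0.02  0.01 -0.01] shift now [-0.034 -2.488  0.279] shift after turn [-0.032 -2.488  0.273]
```

```bash
python3 -m jog '0 0 0 0 -.8 0 -1;0 0 0 0 -.9 0 -1;0 0 0 0 -.8 0 -1;0 0 0 0 0 .2 -1;0 0 0 0 0 .2 -1;0 0 0 0 0 .1 -1;0 0 0 0 0 .1 -1;0 0 0 0 0 .05 -1';python3 -m jog '0 0 0 0 0 .05 -1;0 0 0 0 0 .05 -1;0 0 0 0 0 0 -1'
```

```text
clock: 7.35
tool_pos: [0.5789, 0.2185, 0.039]
orientation: [-180.0, 0.0, -76.7]
force: [-0.3, 0.2, -0.0]
opening: 0.0004
clock: 7.72
tool_pos: [0.5794, 0.2186, 0.036]
orientation: [-179.9, 0.0, -76.7]
force: [-2.2, -0.3, 6.9]
opening: 0.0007
```

```bash
python3 -m jog '0 0 0 0 0 .05 -1;0 0 0 0 0 0 -1';python3 -m jog '0 0 0 0 0 .03 -1;0 0 0 0 0 0 -1'
```

```text
clock: 7.98
tool_pos: [0.5798, 0.2187, 0.0355]
orientation: [-179.9, 0.0, -76.7]
force: [-6.3, -1.4, 19.4]
opening: 0.0005
clock: 8.22
tool_pos: [0.58, 0.2188, 0.0352]
orientation: [-179.8, 0.0, -76.7]
force: [-8.3, -1.6, 26.0]
opening: 0.0005
```

Solid stop reached. I'll back up and view.

```bash
python3 -m jog '0 0 0 0 0 -1 -1;0 0 0 0 0 -1 0;0 0 0 0 0 -1 0;0 0 0 .5 .3 -1 0;0 0 0 .5 0 -.6 0;0 0 0 0 0 0 0'; python3 - <<'E'
from h import *
o=ctrl.get_obs();p,d=vision.snapshot('wrist');w=world('wrist',d,o);np.savez('w3',p=p,d=d,w=w,pos=o['tool_pos'],ori=o['orientation'])
im=rectify(p,o,[.545,.175],13.3,.034);save('r3',np.clip(im*1.3,0,255).astype(np.uint8),s=1.15)
f=rectify(w.astype(np.float32),o,[.545,.175],13.3,.036)
# pliers frame: heights relative to foam
org=np.array([.5306,.2083]);ux=np.array([np.cos(np.radians(13.5)),np.sin(np.radians(13.5))]);uy=np.array([-ux[1],ux[0]])
L=(w[...,:2]-org);X=L@ux;Y=L@uy
for n,x,y in [('jaw',60,6),('jaw',60,-6),('jaw',45,6),('jaw',45,-6),('hL',-40,11),('hR',-40,-11),('hL',-65,14),('hR',-65,-14),('foam',40,-28),('foam',82,0),('foam',-40,-40)]:
    m=(abs(X-x/1e3)<.004)&(abs(Y-y/1e3)<.003);print(n,x,y,m.sum(),np.median(w[m][:,2]).round(4) if m.any() else 0)
togo([.5,-.2,.2],-149)
E
```

```text
clock: 8.98
tool_pos: [0.5778, 0.1763, 0.2185]
orientation: [-179.7, 0.1, -76.8]
force: [-0.3, 0.5, -0.1]
opening: 0.042
jaw 60 6 959 0.308
jaw 60 -6 1039 0.308
jaw 45 6 36 0.0354
jaw 45 -6 42 0.0351
hL -40 11 6 0.0354
hR -40 -11 33 0.0353
hL -65 14 0 0
hR -65 -14 32 0.0351
foam 40 -28 39 0.032
foam 82 0 65 0.0328
foam -40 -40 38 0.0323
t 9.03 turn [-1.00e-02  2.00e-02  1.26e+01] shift now [8.726 4.021 0.402] shift after turn [ 6.497 -7.078  0.419]
```

View pics/r3.png

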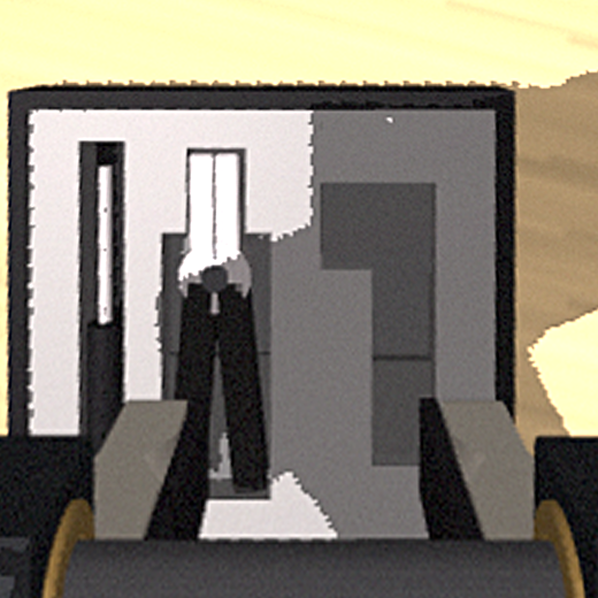

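```bash
python3 - <<'E'
from h import *
togo([.51,-.155,.2],-149)
E
```

```text
t 9.03 turn [-1.00e-02  2.00e-02  1.26e+01] shift now [7.688 3.521 0.404] shift after turn [ 5.703 -6.242  0.419]
```

```bash
python3 -m jog '0 0 0 1 .45 0 1;0 0 0 1 .45 0 1;0 0 0 1 .45 0 1;0 0 0 1 .45 .1 1;0 0 0 1 .45 .1 1;0 0 0 1 .45 .1 1;0 0 0 .9 .45 .1 1;0 0 0 .8 .4 0 1'; python3 -m jog '0 0 1 0 0 0 1;0 0 1 0 0 0 1;0 0 1 0 0 0 1;0 0 1 0 0 0 1;0 0 1 0 0 0 1;0 0 1 0 0 0 1;0 0 1 0 0 0 1;0 0 1 0 0 0 1';python3 -m jog '0 0 1 0 0 0 1;0 0 1 0 0 0 1;0 0 1 0 0 0 1;0 0 1 0 0 0 1;0 0 .6 0 0 0 1;0 0 0 0 0 0 1'; python3 - <<'E'
from h import *
o=ctrl.get_obs();p,d=vision.snapshot('wrist');w=world('wrist',d,o);np.savez('w4',p=p,d=d,w=w,pos=o['tool_pos'],ori=o['orientation'])
save('w4',p,s=1.5)
for t in ['lamp','lamp_tail','lamp_head','bracket']:
    for r in nets.boxes_of(t,'wrist')[:2]: print(t,r)
im=rectify(p,o,[.525,-.18],-59,.022,half=(.1,.1));save('r4',np.clip(im*1.6,0,255).astype(np.uint8),s=1.5)
E
```

```text
clock: 10.02
tool_pos: [0.5079, -0.1565, 0.1982]
orientation: [179.9, 0.0, -76.8]
force: [-0.6, 0.4, 0.2]
opening: 0.0877
clock: 11.02
tool_pos: [0.5085, -0.1551, 0.1985]
orientation: [179.9, -0.1, -122.8]
force: [0.6, -0.4, 0.8]
opening: 0.0874
clock: 11.78
tool_pos: [0.5086, -0.1552, 0.1987]
orientation: [179.9, -0.1, -148.9]
force: [-0.5, 0.2, 0.6]
opening: 0.0877
lamp {'location': [0.5443, -0.2974, 0.0258], 'score': 0.84}
lamp {'location': [0.6808, -0.1732, 0.0202], 'score': 0.78}
lamp_tail {'location': [0.5461, -0.2983, 0.0208], 'score': 0.83}
lamp_tail {'location': [0.6716, -0.1716, 0.0195], 'score': 0.66}
lamp_head {'location': [0.5433, -0.2948, 0.0213], 'score': 0.92}
lamp_head {'location': [0.6763, -0.1761, 0.0226], 'score': 0.77}
bracket {'location': [0.4244, -0.224, 0.0057], 'score': 0.82}
```

View pics/w4.png

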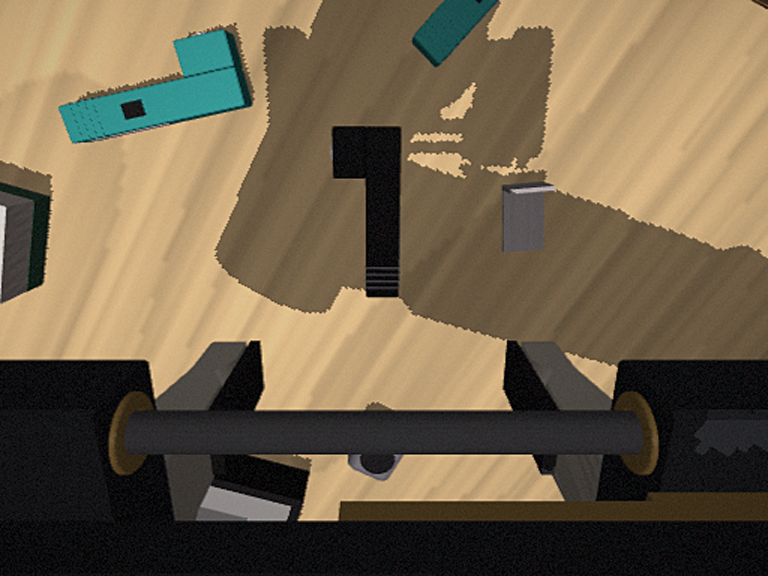

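View pics/r4.png

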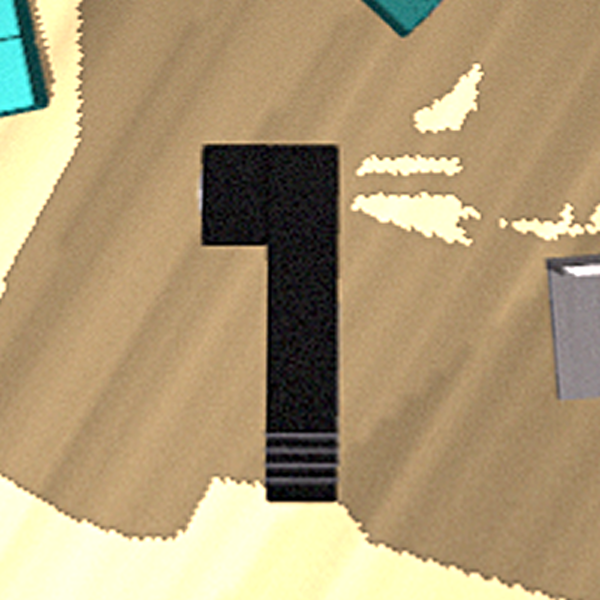

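```bash
python3 - <<'E'
from h import *
togo([.5173,-.1687,.0135],-149)
E
```

```text
t 12.03 turn [ 0.   -0.    0.02] shift now [-0.011 -0.392  4.649] shift after turn [-0.01 -0.39  4.65]
```

```bash
python3 -m jog '0 0 .02 -.01 -.39 0 0;0 0 0 0 0 .8 0;0 0 0 0 0 .9 0;0 0 0 0 0 .9 0;0 0 0 0 0 .9 0;0 0 0 0 0 .5 0;0 0 0 0 0 0 0'; python3 - <<'E'
from h import *
togo([.5173,-.1687,.0135],-149)
E
```

```text
clock: 12.9
tool_pos: [0.5166, -0.1693, 0.0382]
orientation: [179.9, -0.2, -149.1]
force: [0.1, 0.0, 0.4]
opening: 0.0439
t 12.9 turn [ 0.02 -0.03 -0.01] shift now [-0.026  0.003  0.616] shift after turn [-0.024  0.004  0.616]
```

```bash
python3 -m jog '0 0 0 -.02 0 .3 0;0 0 0 0 0 .25 0;0 0 0 0 0 .06 0;0 0 0 0 0 0 0;0 0 0 0 0 0 -1;0 0 0 0 0 0 -1;0 0 0 0 0 0 -1;0 0 0 0 0 0 -1'
```

```text
clock: 13.9
tool_pos: [0.5181, -0.1684, 0.0156]
orientation: [-180.0, 0.0, -149.1]
force: [-1.4, -0.2, 3.6]
opening: 0.0235
```

```bash
python3 -m jog '0 0 0 0 0 -.5 -1;0 0 0 0 0 -1 -1;0 0 0 0 0 -1 -1;0 0 0 0 0 -.3 -1;0 0 0 0 0 0 -1'; python3 - <<'E'
from h import *
o=ctrl.get_obs();p,d=vision.snapshot('wrist');np.savez('w5',p=p,d=d,pos=o['tool_pos'],ori=o['orientation'])
save('w5',p,s=1.5)
E
```

```text
clock: 14.52
tool_pos: [0.5182, -0.1682, 0.1276]
orientation: [-180.0, 0.1, -149.1]
force: [-0.2, -0.2, -1.9]
opening: 0.0235
```

View pics/w5.png

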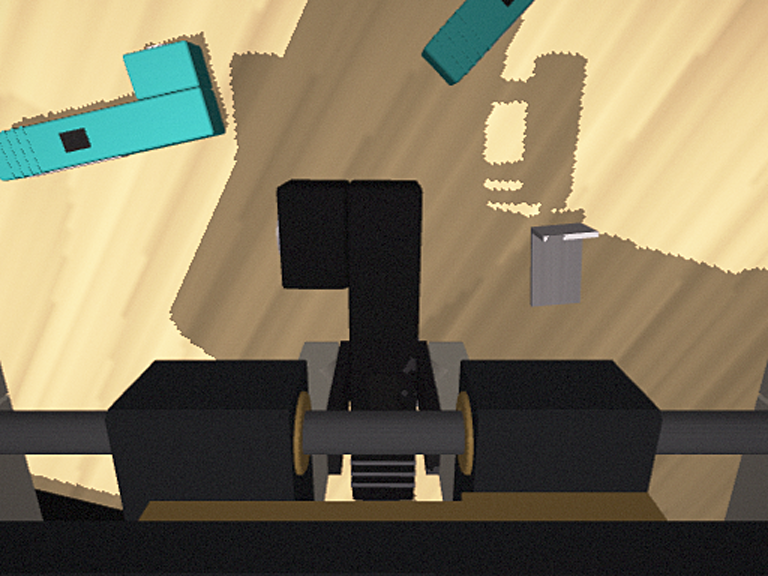

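```bash
python3 - <<'E'
from h import *
z=np.load('w5.npz');o=dict(orientation=z['ori'],tool_pos=z['pos'])
im=rectify(z['p'],o,z['pos'][:2],z['ori'][2]+90,z['pos'][2]+.0064,half=(.08,.08),res=.0002)
im=np.clip(im*2.5+20,0,255).astype(np.uint8)
cv2.line(im,(0,400),(800,400),(255,0,0),1);cv2.line(im,(400,0),(400,800),(255,0,0),1)
save('r5',im,s=.75)
E
```

```text
(no output)
```

View pics/r5.png

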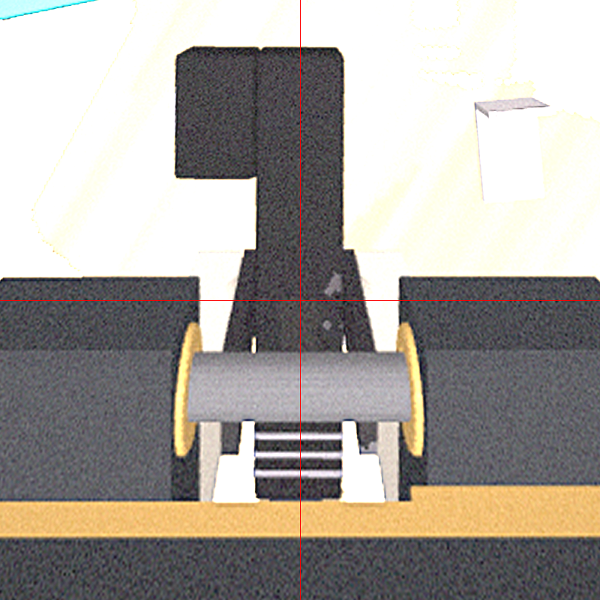

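```bash
python3 - <<'E'
from h import *
togo([.538,.1267,.125],-76.7)
E
```

```text
t 14.57 turn [ 1.000e-02  0.000e+00 -1.263e+01] shift now [-4.228  6.061  0.042] shift after turn [-7.056 -2.196  0.039]
```

```bash
python3 -m jog '0 0 0 -.3 .5 0 -1;0 0 0 -.6 .8 0 -1;0 0 0 -.6 .9 0 -1;0 0 0 -.6 .9 0 -1;0 0 0 -.6 .9 0 -1;0 0 0 -.6 .9 0 -1;0 0 0 -.6 .8 0 -1;0 0 0 -.33 .36 0 -1'; python3 -m jog '0 0 -1 0 0 0 -1;0 0 -1 0 0 0 -1;0 0 -1 0 0 0 -1;0 0 -1 0 0 0 -1;0 0 -1 0 0 0 -1;0 0 -1 0 0 0 -1;0 0 -1 0 0 0 -1;0 0 -1 0 0 0 -1';python3 -m jog '0 0 -1 0 0 0 -1;0 0 -1 0 0 0 -1;0 0 -1 0 0 0 -1;0 0 -1 0 0 0 -1;0 0 -.6 0 0 0 -1;0 0 0 0 0 0 -1;0 0 0 0 0 0 -1'; python3 - <<'E'
from h import *
togo([.538,.1267,.08],-76.7)
o=ctrl.get_obs();p,d=vision.snapshot('wrist');np.savez('w6',p=p,d=d,pos=o['tool_pos'],ori=o['orientation'])
save('w6',p,s=1.5)
E
```

```text
clock: 15.58
tool_pos: [0.5378, 0.128, 0.1255]
orientation: [180.0, -0.2, -149.0]
force: [-0.5, 0.7, -1.5]
opening: 0.0236
clock: 16.58
tool_pos: [0.5379, 0.1256, 0.1259]
orientation: [179.9, -0.1, -103.1]
force: [-0.1, -0.2, -0.8]
opening: 0.0233
clock: 17.45
tool_pos: [0.5383, 0.1261, 0.1267]
orientation: [179.9, -0.0, -77.0]
force: [1.0, 0.6, -1.2]
opening: 0.0236
t 17.45 turn [ 0.01 -0.   -0.05] shift now [-1.700e-02  1.000e-03  1.166e+00] shift after turn [-0.016  0.003  1.166]
```

View pics/w6.png

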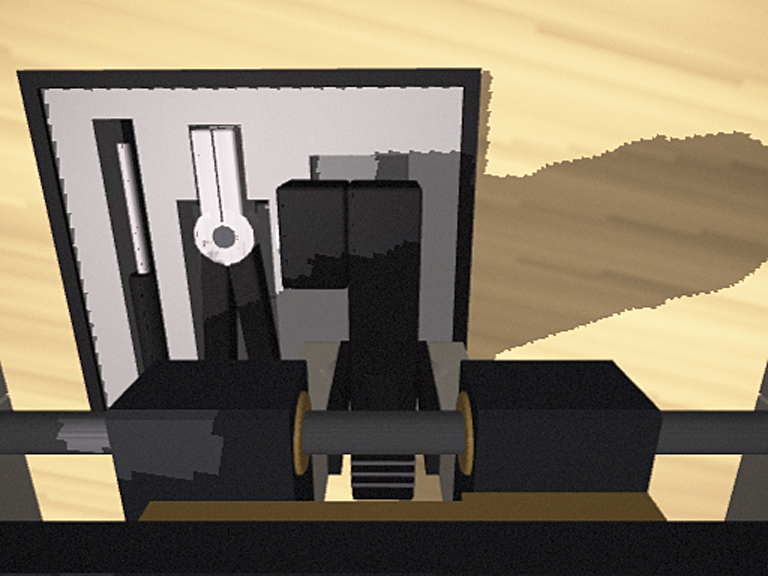

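```bash
python3 -m jog '0 0 -.05 0 0 .6 -1;0 0 0 -.01 0 .6 -1;0 0 0 0 0 .4 -1;0 0 0 0 0 0 -1;0 0 0 0 0 0 -1'; python3 - <<'E'
from h import *
togo([.538,.1267,.05],-76.7)
o=ctrl.get_obs();p,d=vision.snapshot('wrist');np.savez('w7',p=p,d=d,pos=o['tool_pos'],ori=o['orientation'])
save('w7',p,s=1.5)
im1=rectify(p,o,o['tool_pos'][:2],13.3,o['tool_pos'][2]+.0064,half=(.09,.06),res=.0002)
im2=rectify(p,o,o['tool_pos'][:2],13.3,.033,half=(.09,.06),res=.0002)
im=np.hstack([im1,im2]);im=np.clip(im*1.8+10,0,255).astype(np.uint8)
for k in range(0,1200,50): cv2.line(im,(k,0),(k,8),(255,0,0),1)
for k in range(0,900,50): cv2.line(im,(0,k),(8,k),(255,0,0),1)
save('r7',im,s=.65)
E
```

```text
clock: 18.12
tool_pos: [0.539, 0.1272, 0.064]
orientation: [-179.9, 0.0, -76.6]
force: [-0.4, -0.5, -1.0]
opening: 0.0233
t 18.12 turn [-0.01  0.    0.02] shift now [0.005 0.028 0.35 ] shift after turn [0.005 0.028 0.35 ]
```

View pics/w7.png

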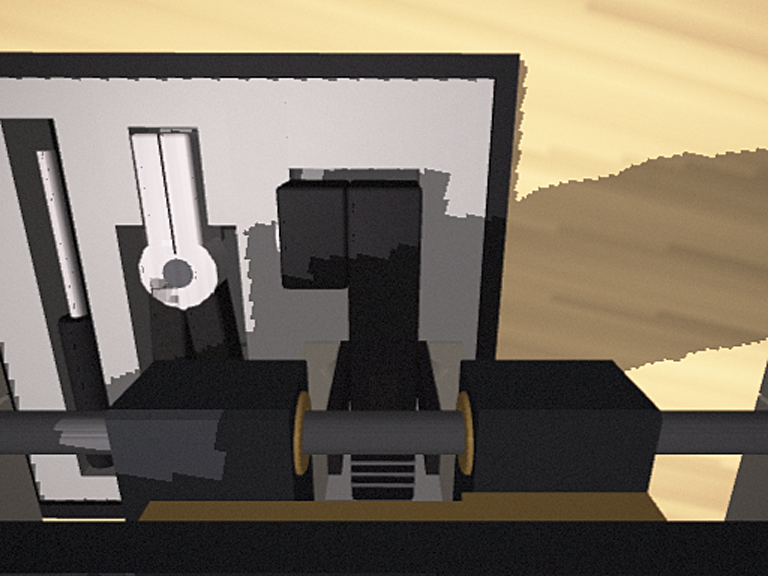

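View pics/r7.png

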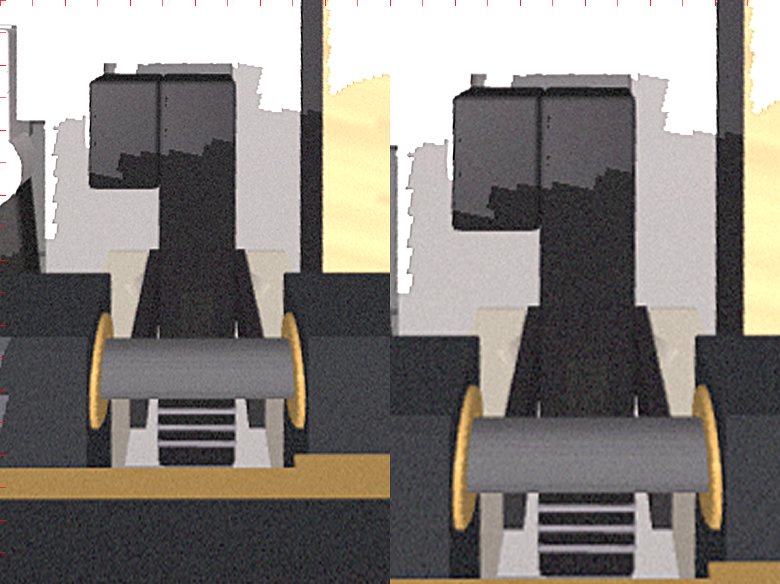

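```bash
python3 -m jog '0 0 0 0 .03 .2 -1;0 0 0 0 0 .15 -1;0 0 0 0 0 0 -1;0 0 0 0 0 0 -1'; python3 -m jog '0 0 0 0 0 .1 -1;0 0 0 0 0 .08 -1;0 0 0 0 0 0 -1'; python3 -m jog '0 0 0 0 0 .06 -1;0 0 0 0 0 0 -1'
```

```text
clock: 18.68
tool_pos: [0.5372, 0.1266, 0.0493]
orientation: [180.0, -0.0, -76.6]
force: [0.1, -0.3, -1.9]
opening: 0.0234
clock: 19.05
tool_pos: [0.5373, 0.1267, 0.0419]
orientation: [180.0, -0.0, -76.6]
force: [1.2, 0.9, -1.4]
opening: 0.0233
clock: 19.3
tool_pos: [0.5373, 0.1267, 0.0397]
orientation: [-180.0, -0.0, -76.6]
force: [0.1, -0.5, -2.5]
opening: 0.0234
```

```bash
python3 -m jog '0 0 0 0 0 .02 -1;0 0 0 0 0 0 -1;0 0 0 0 0 0 -.2;0 0 0 0 0 0 -.2;0 0 0 0 0 0 -.2;0 0 0 0 0 -.5 -.2;0 0 0 0 0 -1 -.2;0 0 0 0 0 -1 -.2'; python3 -m jog '0 0 0 0 0 -1 0;0 0 0 0 0 0 -1;0 0 0 0 0 0 -1';python3 - <<'E'
from h import *
o=ctrl.get_obs();p,d=vision.snapshot('wrist');w=world('wrist',d,o);np.savez('w8',p=p,d=d,pos=o['tool_pos'],ori=o['orientation'])
print(o['tool_pos'])
im=rectify(p,o,[.545,.175],13.3,.046);save('r8',np.clip(im*1.5,0,255).astype(np.uint8),s=1.15)
save('w8',p,s=1.5)
E
```

```text
clock: 20.3
tool_pos: [0.537, 0.1264, 0.1397]
orientation: [179.9, -0.0, -76.6]
force: [0.6, 0.2, 0.6]
opening: 0.0351
clock: 20.68
tool_pos: [0.5369, 0.1266, 0.1785]
orientation: [180.0, 0.0, -76.6]
force: [0.4, -0.5, 0.2]
opening: 0.0293
[0.53685967 0.12655407 0.17849842]
```

View pics/w8.png

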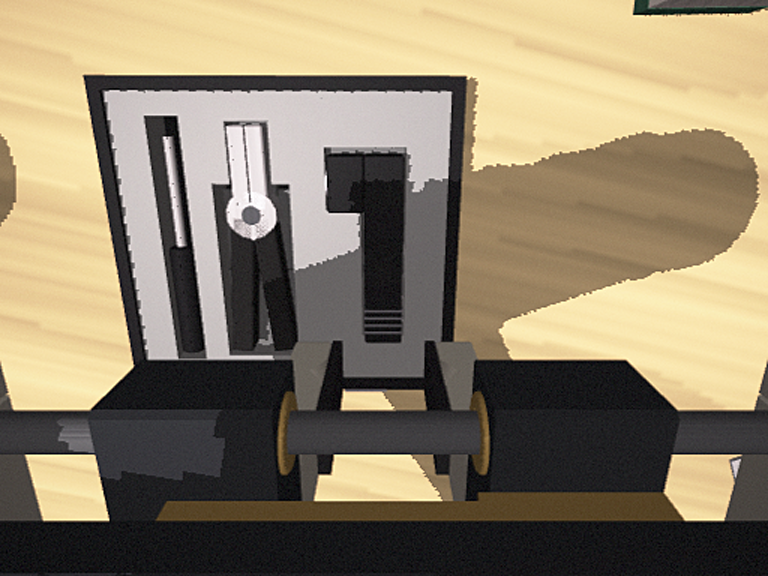

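View pics/r8.png

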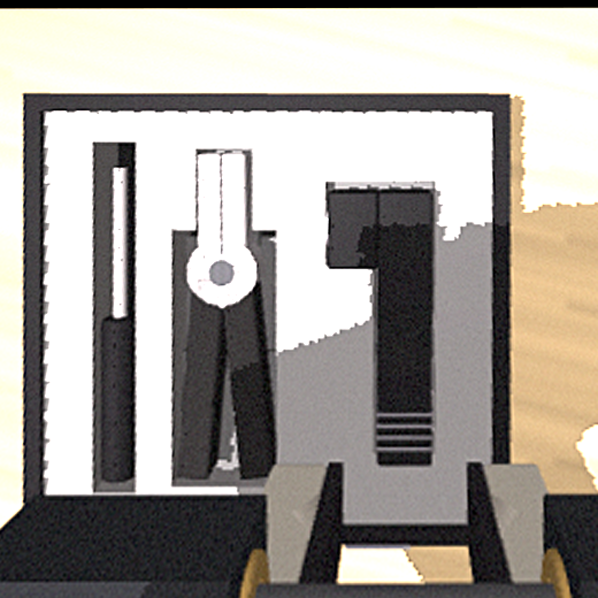

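```bash
python3 - <<'E'
from h import *
togo([.5029,.1176,.05],-76.7)
E
python3 -m jog '0 0 0 0 .87 0 -1;0 0 0 0 0 .8 -1;0 0 0 0 0 .9 -1;0 0 0 0 0 .8 -1;0 0 0 0 0 .6 -1;0 0 0 0 0 0 -1'
```

```text
t 20.73 turn [ 0.02 -0.    0.02] shift now [0.017 0.865 3.199] shift after turn [0.019 0.87  3.198]
clock: 21.48
tool_pos: [0.5015, 0.1173, 0.0523]
orientation: [179.7, -0.1, -76.6]
force: [-0.0, 0.3, 0.9]
opening: 0.0004
```

```bash
python3 -m jog '0 0 0 0 0 .15 -1;0 0 0 0 0 .05 -1;0 0 0 0 0 .05 -1;0 0 0 0 0 .05 -1;0 0 0 0 0 0 -1'; python3 -m jog '0 0 0 0 0 .05 -1;0 0 0 0 0 .05 -1;0 0 0 0 0 0 -1'; python3 -m jog '0 0 0 0 0 .03 -1;0 0 0 0 0 0 -1'
```

```text
clock: 22.1
tool_pos: [0.5037, 0.1187, 0.0439]
orientation: [-179.9, 0.0, -76.6]
force: [-1.7, -0.7, 5.2]
opening: 0.0004
clock: 22.48
tool_pos: [0.5037, 0.1187, 0.04]
orientation: [-179.9, 0.0, -76.6]
force: [-2.6, -0.4, 7.1]
opening: 0.0006
clock: 22.72
tool_pos: [0.5038, 0.1187, 0.0389]
orientation: [-179.9, 0.0, -76.6]
force: [-3.3, -0.5, 7.9]
opening: 0.0006
```

```bash
python3 -m jog '0 0 0 0 0 .04 -1;0 0 0 0 0 .04 -1;0 0 0 0 0 0 -1'; python3 -m jog '0 0 0 0 0 .04 -1;0 0 0 0 0 0 -1'
```

```text
clock: 23.1
tool_pos: [0.5038, 0.1187, 0.036]
orientation: [-179.9, 0.0, -76.6]
force: [-2.6, -1.6, 10.9]
opening: 0.0006
clock: 23.35
tool_pos: [0.5039, 0.1185, 0.0355]
orientation: [-179.9, -0.0, -76.5]
force: [-8.0, -1.5, 25.1]
opening: 0.0001
```

Tail is home. Now the head.

```bash
python3 -m jog '0 0 0 0 0 -.7 -1;0 0 0 0 0 0 -1'; python3 - <<'E'
from h import *
togo([.5842,.1430,.05],-76.7)
E
```

```text
clock: 23.6
tool_pos: [0.505, 0.1195, 0.0633]
orientation: [-179.7, 0.1, -76.6]
force: [-0.7, -0.4, -0.2]
opening: 0.0005
t 23.6 turn [-0.05  0.01  0.03] shift now [-0.111 -2.061  0.343] shift after turn [-0.116 -2.062  0.333]
```

```bash
python3 -m jog '0 0 0 0 -.7 0 -1;0 0 0 -.1 -.7 0 -1;0 0 0 0 -.66 0 -1;0 0 0 0 0 .25 -1;0 0 0 0 0 .15 -1;0 0 0 0 0 .05 -1;0 0 0 0 0 0 -1'; python3 -m jog '0 0 0 0 0 .05 -1;0 0 0 0 0 .05 -1;0 0 0 0 0 .05 -1;0 0 0 0 0 0 -1'
```

```text
clock: 24.48
tool_pos: [0.5822, 0.1415, 0.043]
orientation: [180.0, -0.0, -76.6]
force: [-0.6, -0.5, -0.7]
opening: 0.0005
clock: 24.98
tool_pos: [0.5825, 0.1415, 0.0368]
orientation: [180.0, -0.0, -76.6]
force: [0.5, -0.3, -0.2]
opening: 0.0002
```

```bash
python3 -m jog '0 0 0 0 0 .03 -1;0 0 0 0 0 0 -1'; python3 -m jog '0 0 0 0 0 .04 -1;0 0 0 0 0 0 -1'
```

```text
clock: 25.22
tool_pos: [0.5828, 0.1416, 0.0362]
orientation: [-180.0, -0.0, -76.6]
force: [-0.8, -1.2, 4.7]
opening: 0.0005
clock: 25.48
tool_pos: [0.5831, 0.1416, 0.0357]
orientation: [-179.9, -0.0, -76.5]
force: [-3.2, -1.8, 14.4]
opening: 0.0005
```

```bash
python3 -m jog '0 0 0 0 0 .04 -1;0 0 0 0 0 0 -1'; python3 -m jog '0 0 0 0 0 -1 -1;0 0 0 0 0 -1 0;0 0 0 0 .3 -1 0;0 0 0 0 .3 -.6 0;0 0 0 0 0 0 -.6;0 0 0 0 0 0 -.6';python3 - <<'E'
from h import *
o=ctrl.get_obs();p,d=vision.snapshot('wrist');w=world('wrist',d,o)
im=rectify(p,o,[.545,.175],13.3,.036);save('r9',np.clip(im*1.5,0,255).astype(np.uint8),s=1.15)
def chk(org,yaw,L):
    t=np.radians(yaw);D=w[...,:2]-np.array(org);X=D@[np.cos(t),np.sin(t)];Y=D@[-np.sin(t),np.cos(t)]
    for n,x,y in L:
        m=(abs(X-x/1e3)<.004)&(abs(Y-y/1e3)<.003)&(w[...,2]<.08);print(n,x,y,m.sum(),np.median(w[m][:,2]).round(4) if m.any() else 0)
chk([.5438,.1273],13.3,[('tail',-50,0),('tail',-42,0),('mid',0,0),('head',43,6),('head',52,0),('head',43,25),('foam',-80,0),('foam',80,0)])
chk([.5306,.2083],13.5,[('jaw',60,0),('jaw',45,6),('jaw',45,-6),('hL',-40,11),('hR',-40,-11),('hR',-60,-13)])
E
```

```text
clock: 25.72
tool_pos: [0.5835, 0.1416, 0.0354]
orientation: [-179.9, -0.0, -76.5]
force: [-7.2, -2.4, 23.1]
opening: 0.0008
clock: 26.48
tool_pos: [0.5591, 0.136, 0.176]
orientation: [180.0, 0.0, -76.6]
force: [-0.0, 0.0, -0.3]
opening: 0.019
tail -50 0 42 0.0352
tail -42 0 43 0.0353
mid 0 0 46 0.0355
head 43 6 48 0.035
head 52 0 63 0.0351
head 43 25 55 0.0352
foam -80 0 38 0.0323
foam 80 0 67 0.0323
jaw 60 0 58 0.0353
jaw 45 6 58 0.0354
jaw 45 -6 59 0.0352
hL -40 11 42 0.0352
hR -40 -11 46 0.0353
hR -60 -13 18 0.035
```

View pics/r9.png

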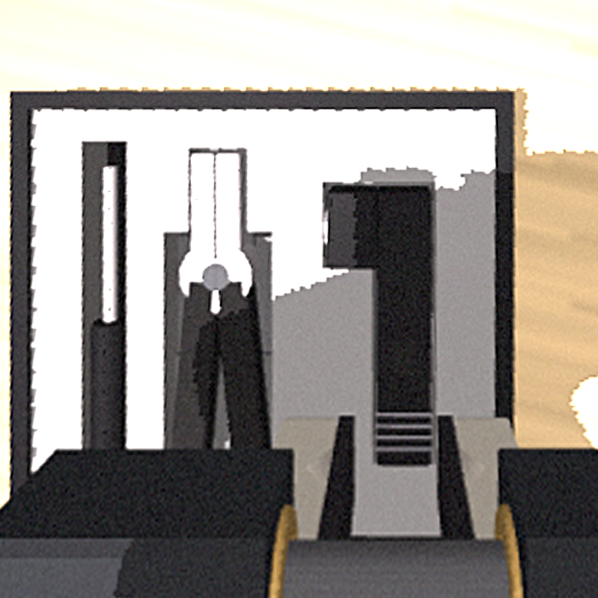

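```bash
python3 - <<'E'
from h import *
p,d=vision.snapshot('top');save('final',p,s=1.5)
print(ctrl.close_job())
E
```

```text
the job is handed in; nothing more can be done
None
```

View pics/final.png

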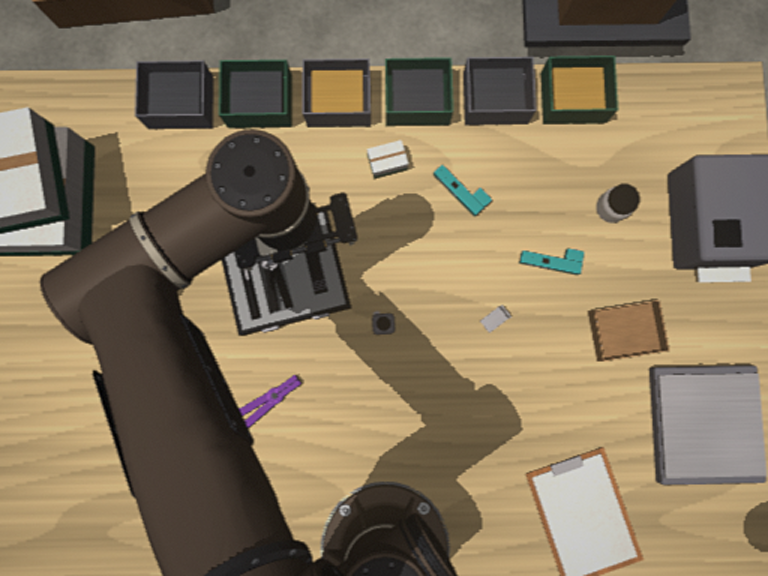

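I pressed the pliers home at handle and jaw, laid the black lamp in its L-shaped pocket the right way round, and pressed it home at tail and head. The job was handed in at about 26.6 s of the 58 s allowed; it reports no verdict.

- **Heights:** the last depth check gave about 35–35.5 mm at every point on lamp and pliers (home is 36, limit 39). Foam read about 32.3 mm, so the depth runs slightly low. All four presses ended on a solid stop at 23–30 N, above the suggested 7–12 N.
- **Position:** by image measurement the lamp came out about 1–1.5 mm from its place before pressing. The pliers lie against the pocket's jaw-end wall and are turned about 1–2°, which should be inside the 6 mm and 0.08 rad limits.
- **Bystanders:** in the last top picture the carton, tape measure, bracket, tray and jar are where they were, as are the turquoise and purple look-alikes. The arm hid the tape roll there, so I could not confirm its position; the arm never came near it. The arm was clear of everything, TCP at 176 mm.
- **Disagreement:** the lamp's head and the pliers' jaw met almost no resistance until 36–39 mm. They had apparently gone down with the first press of the other end; pressing them still reached the stop.

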